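# Top up the slanted packet rack

## Task

Two of the four cells in the slanted rack are empty. Put the two spare green packets into them, one in each, foot first, and press each fully home against its stiff stop plate, so that it stands on the cell's floor like the packets already there. Leave the packets in the full cells where they are, and do not disturb the glue bottle, the blue can or the tape measure.

Things in the scene. Friction and masses are not known exactly. Their poses are not given: they have to be found in the camera images.
- rack: Plywood stand, 290 mm wide, with a slanted crate of four cells; fixed to the bench. Origin on the bench under the crate; at yaw 0 the mouths face -x. Boards 6 mm. In an empty cell an orange stop plate stands 30 to 42 mm above the floor; it runs stiffly, stays where it is left, and yields to a push of about 6 N down to the floor. A packet that is home stands 23 mm out of the mouth.
- cell_0 (a point): Centre of the floor of the first cell (rightmost seen from the robot). z points along the cell out of its mouth, up and towards the robot, 40 degrees off vertical; y runs across the row to the left (inner 65 mm); x points through the upper board, up and away from the robot (inner 45 mm). Depth to the mouth 105 mm.
- cell_1 (a point): Centre of the floor of cell 1, counted leftwards from cell 0; same axes and sizes; cells are 71 mm apart.
- cell_2 (a point): Centre of the floor of cell 2, counted leftwards from cell 0; same axes and sizes; cells are 71 mm apart.
- cell_3 (a point): Centre of the floor of cell 3, counted leftwards from cell 0; same axes and sizes; cells are 71 mm apart.
- spare_1: Tall green-and-white cardboard packet of dowel pins, 58 (its x) x 38 (its y) x 128 mm (its z; the printed top reaches 134 mm), 0.1 to 0.17 kg. Origin: centre of its underside; z points up its length. A spare: stands upright on the bench beside the rack at the start.
- spare_2: Tall green-and-white cardboard packet of dowel pins, 58 (its x) x 38 (its y) x 128 mm (its z; the printed top reaches 134 mm), 0.1 to 0.17 kg. Origin: centre of its underside; z points up its length. A spare: stands upright on the bench beside the rack at the start.
- stock_1: Tall green-and-white cardboard packet of dowel pins, 58 (its x) x 38 (its y) x 128 mm (its z; the printed top reaches 134 mm), 0.1 to 0.17 kg. Origin: centre of its underside; z points up its length. Already pushed home in one of the cells at the start; which cell varies.
- stock_2: Tall green-and-white cardboard packet of dowel pins, 58 (its x) x 38 (its y) x 128 mm (its z; the printed top reaches 134 mm), 0.1 to 0.17 kg. Origin: centre of its underside; z points up its length. Already pushed home in one of the cells at the start; which cell varies.
- glue_bottle: Bystander: cream glue bottle with orange nozzle, 36x50x169 mm, stands left of the rack. Origin: centre of its underside.
- can_blue: Bystander: small blue can with a grey lid, 68 mm across, 62 mm high, right of the rack. Origin: centre of its underside.
- tape_measure: Bystander: yellow and black tape measure, 67x74x35 mm, in front of the rack. Origin: centre of its underside.
Things that resemble listed ones, but are neither listed nor needed, are in the scene too. What is shaped like the stock_1 but red or turquoise is not meant.

How it is judged:
By the outcome, as a careful person would: the job done as asked, in the order asked, and still so for the second after the job is handed in, with the robot touching nothing.
It also fails if it takes over 70 s, if anything falls off the work surface, if the arm or the gripper's body presses on something with over 40 N, if the wrist force passes 120 N, or if a joint passes its speed limit or range.

## Robot

A 6-joint arm with a two-finger parallel gripper is mounted at the origin on a cart in front of the work surface, level with it; the furniture and walls round the work are solid. World frame = base frame: x ahead of the robot, y to its left, z up, the work surface at z = 0. Lengths are in m, angles in degrees, forces in N, time in s.
With the tool pointing down it reaches from about 0.275 to 0.775 m from the base axis. Payload 14.6 kg.
Tool frame: the origin (TCP) lies midway between the tips of the shut fingers; the grasp point (between the pads) lies robot.tcp_to_grasp behind it (robot.tcp_to_grasp is the distance from the TCP to the grasp point, in m); z points along the fingers, y is the line along which they close (so a half turn about z gives the same grasp; the last joint's range is limited). The gripper opens to 85 mm and grips with 20 to 120 N. Pads are 22 mm wide; open, the fingers measure 114 mm over their backs; the gripper's body (76 mm by 85 mm) begins 54 mm behind the grasp point. The pads swing forward as they close: fully open they stand 13 mm farther back than shut.
Start: joints at [-78.57, 15.075, -2.767, 72.158, 0, 81.102], TCP at [0.182, -0.492, 0.231] pointing down, gripper open.
Joint ranges: [-151.79, 151.79], [-50.71, 97.33], [-67.44, 78.34], [-121.81, 120.89], [-77.56, 73.72], [-180, 180]. Speed limits (degrees/s): [108.29, 108.29, 147.25, 159.86, 180, 180].

## Interface

Orientations are given as [roll, pitch, yaw] about the fixed x, y, z axes, in that order (R = Rz(yaw) Ry(pitch) Rx(roll)).
In Python, from workcell import status, imaging, workorder, robot gives the robot as it stands.
- The arm moves only by the tool drive_tool, never from a script. Its argument "moves" is one flat list of numbers, 7 for each row, row after row: the shift along the tool's x, y, z each as a share of 50 mm, from -1 to 1, then the turn, a rotation vector about the tool's x, y, z each as a share of 8 degrees, from -1 to 1, then the finger opening in mm, from 0 to 85.4. In form: [tx, ty, tz, rx, ry, rz, claw, tx, ty, tz, rx, ry, rz, claw, ...]. A call has 1 to 12 rows; each row shifts and turns the commanded pose from where the row before left it, along the tool's axes as they then stand; what a row does not reach is not made up. A row lasts 1/8 s, in which the tool goes at most 62.5 mm and 10.7 degrees, less where a joint would pass 70% of its speed; a pose out of reach is approached as far as the arm can. A call with a number of a shift or a turn outside -1 to 1 is refused whole. A call with a gripper value outside its range is refused whole. The fingers move at their own pace and stop on an object; "force" is the grip in N (left out, the last holds). Time passes only in rows, so rows that do not move let the fingers close. It gives the time, the measured TCP pose, the force, the opening and the grip force at its end, in the units of the state.
- status.get_state(): the state, without advancing time (a new reading comes with each control period).
- imaging.capture(name): name is "side" or "top"; returns a dict with "color" (384x512x3 uint8, red, green, blue), "fx", "fy", "cx", "cy" (pixels), "view" (4x4, takes a point from world to camera coordinates). Camera axes: x right, y down, z forward; pixel columns grow to the right and rows downward; lengths in m; the calibration is good to about 2 mm. A picture is of the moment at which its call begins. There is no depth.
- workorder.hand_in(): hands the job in; it is judged then, once.
The state is a dict: "t": time; "q": joint angles; "joint_vel": joint speeds; "tau": joint torques, N m; "position": TCP position; "orientation": TCP orientation; "ft_force": force on the tool from outside, world axes, zero at the start; "ft_torque": the same for the moment, N m; "gripper_width": finger opening in m; "gripper_force": force on a finger pad.
Only numpy, scipy, OpenCV 4.12 (cv2) and the standard library are available. Lean on these libraries where they do the work, as an engineer would, in place of code of your own. Each camera call takes 0.05 s, during which the arm holds its last target. There are 200 camera calls.

## Working session

There is one attempt and no reset: what is moved stays moved. The work goes in short steps, Python scripts to look and compute and a tool call to move; the robot and the scene stay as the last step left them, time stands still between calls to the robot, and variables do not carry over. Pictures are saved under pics/ and viewed, at most 10 in all, crops included, and the job is handed in when it is done.

Besides the shell and the picture viewer there is one more tool, called as a command line: name --argument value ..., lists and objects as JSON in quotes. drive_tool: Moves the arm, as the interface text tells. Shift numbers are shares of 50 mm and turn numbers shares of 8 degrees, none past 1 either way. Its arguments: {"type":"object","properties":{"moves":{"type":"array","items":{"type":"number"}},"force":{"type":"number"}},"required":["moves"]}

```bash
ls; mkdir -p pics; python3 - <<'E'
from workcell import status, imaging, workorder, robot
import cv2,numpy as np
print(status.get_state()); print(robot.tcp_to_grasp)
for n in("side","top"):
    c=imaging.capture(n); cv2.imwrite(f"pics/{n}0.png",cv2.resize(c["color"][:,:,::-1],(768,576),interpolation=cv2.INTER_CUBIC))
    print(n,c["fx"],c["fy"],c["cx"],c["cy"],np.round(c["view"],4).tolist())
    np.savez(f"{n}0.npz",**c)
E
```

```text
pics
{'t': 0.0, 'q': array([-7.85701254e+01,  1.51005102e+01, -2.80467120e+00,  7.21586771e+01,
       -8.31126853e-04,  8.11024366e+01]), 'joint_vel': array([ 0.01908427,  0.08975035, -0.04341279,  0.01715795, -0.0210695 ,
        0.00018772]), 'tau': array([-1.98479887e-03, -6.37602568e+01,  3.84570193e+01,  1.36351789e-02,
       -1.68891297e-04, -2.63104759e-06]), 'position': array([ 0.18231546, -0.49202545,  0.23080412]), 'orientation': array([-1.79936781e+02, -9.05576367e-03,  2.03274334e+01]), 'ft_force': array([ 0.0471334 , -0.67757355,  0.20466642]), 'ft_torque': array([-0.02841031, -0.00845842, -0.00641983]), 'gripper_force': 0.0, 'gripper_width': 0.08550294200586221}
0.0187
side 394.5747668545411 394.5747668545411 252.8644962080531 195.05340791225973 [[0.9236, -0.3833, -0.0035, -0.497], [-0.2547, -0.6068, -0.753, 0.1633], [0.2865, 0.6963, -0.6581, 1.4265], [0.0, 0.0, 0.0, 1.0]]
top 356.90636890731383 356.90636890731383 249.27982448026776 192.62361979198562 [[0.0181, -0.9996, 0.0206, -0.0275], [-0.9952, -0.02, -0.0959, 0.5373], [0.0963, -0.0187, -0.9952, 1.1854], [0.0, 0.0, 0.0, 1.0]]
```

View pics/side0.png

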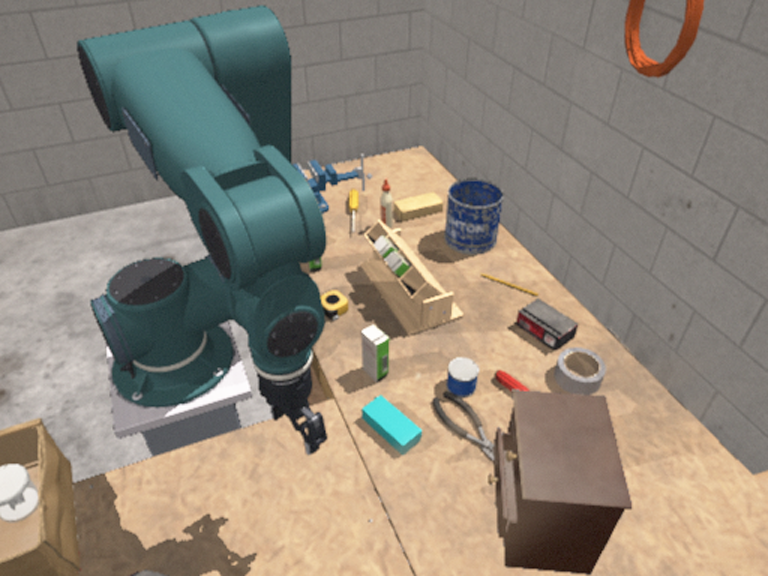

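View pics/top0.png

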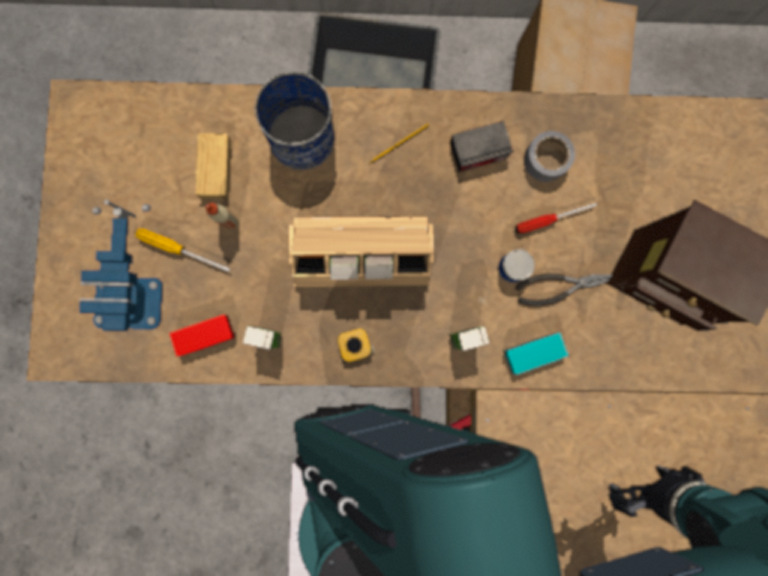

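The top view shows spares at (262,338) and (470,338), and empty cells at the left (311,265) and right (412,265), so cells 3 and 0 (zoomed pixels). The tape measure is at (354,345). I'll crop closer for exact corners.

```bash
python3 - <<'E'
import cv2,numpy as np
c=np.load("top0.npz")["color"][130:250,155:335,::-1]
cv2.imwrite("pics/topc.png",cv2.resize(c,None,fx=4.4,fy=4.4,interpolation=cv2.INTER_CUBIC))
c=np.load("side0.npz")["color"][110:265,195:335,::-1]
cv2.imwrite("pics/sidec.png",cv2.resize(c,None,fx=3.8,fy=3.8,interpolation=cv2.INTER_CUBIC))
E
```

```text
(no output)
```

View pics/topc.png

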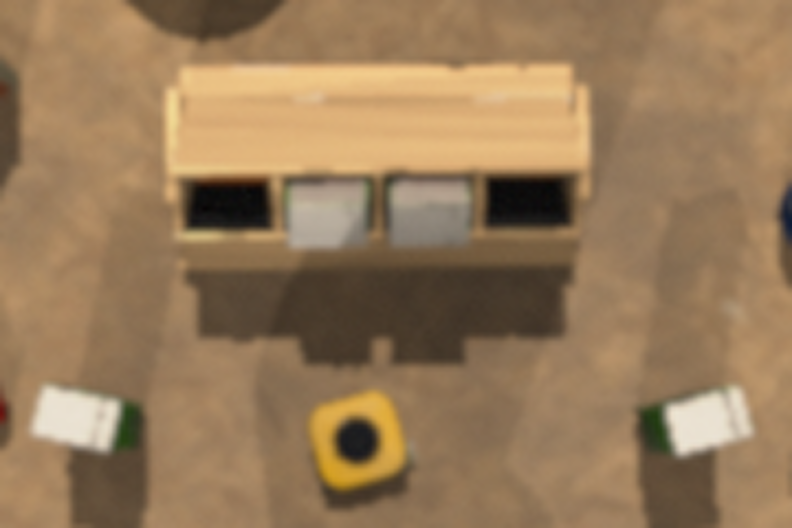

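View pics/sidec.png

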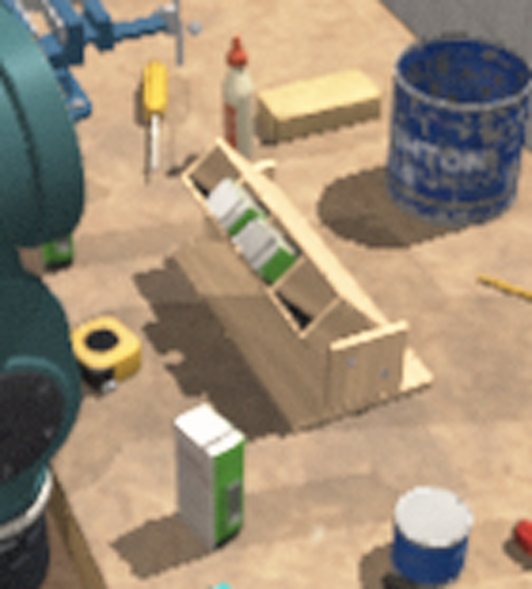

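Top crop: the rack mouth's lower edge runs (177,238) to (579,236). The spare tops have corners at (42,384),(124,400),(108,454),(30,436) and (662,405),(742,385),(752,436),(676,456). Side crop: mouth corners at (182,179), (303,334) and (219,139). I'll fit the poses from these.

```bash
cat > h.py <<'E'
import numpy as np
from scipy.spatial.transform import Rotation as Ro
from scipy.optimize import least_squares
def proj(c,P):
    p=np.c_[P,np.ones(len(P))]@c["view"].T
    return np.c_[c["fx"]*p[:,0]/p[:,2]+c["cx"],c["fy"]*p[:,1]/p[:,2]+c["cy"]]
def Rcell(yaw): return (Ro.from_euler("z",yaw,degrees=True)*Ro.from_euler("y",-40,degrees=True)).as_matrix()
def plan(pos,R,rows,pos0,R0):
    """uniform tool-frame rows (shares) from pose0 to pose with simultaneous turn"""
    rv=Ro.from_matrix(R0.T@R).as_rotvec(); out=[];p,Rc=np.array(pos0),R0
    for i in range(rows):
        t=pos0+(pos-pos0)*(i+1)/rows
        d=np.round(Rc.T@(t-p)/.05,3); w=np.round(np.degrees(rv)/rows/8,3)
        out.append(list(d)+list(w)); p=p+Rc@d*.05; Rc=Rc@Ro.from_rotvec(np.radians(w*8)).as_matrix()
    return out
E
python3 - <<'E'
from h import *
T=dict(np.load("top0.npz"));S=dict(np.load("side0.npz"))
tp=lambda a:(np.array(a,float)+.5)/4.4-.5+[155,130]
sp=lambda a:(np.array(a,float)+.5)/3.8-.5+[195,110]
L=213+38.5;r=-38.5
tm=np.array([[-28.5,L,105],[-28.5,r,105]])/1e3; tu=tp([[177,238],[579,236]])
# inner mouth: packets' top faces centres of stock (cells 2,1), z=134
tm=np.r_[tm,np.array([[0,142,134],[0,71,134]])/1e3]; tu=np.r_[tu,tp([[327,214],[431,211]])]
sm=np.array([[-28.5,L,105],[-28.5,r,105],[28.5,L,105],[28.5,r,105]])/1e3; su=sp([[182,179],[303,334],[219,139],[345,293]])
def f(x,full=False):
    R=Rcell(x[3]);a=proj(T,x[:3]+tm@R.T)-tu;b=proj(S,x[:3]+sm@R.T)-su
    return np.r_[a.ravel(),b.ravel()]
r=least_squares(f,[.52,-.1,.05,0],loss="soft_l1");print("cell0",np.round(r.x,4));print(np.round(f(r.x),2))
box=np.array([[29,19],[29,-19],[-29,-19],[-29,19]])/1e3
for n,co in(("L",[(42,384),(124,400),(108,454),(30,436)]),("R",[(662,405),(742,385),(752,436),(676,456)])):
    # image order: topleft -> world +y,+x
    u=tp(co)
    def g(x):
        R=Ro.from_euler("z",x[2],degrees=True).as_matrix()
        b=np.array([[29,-19],[-29,-19],[-29,19],[29,19]])/1e3  # packet x along world y: yaw~90
        return (proj(T,np.c_[np.zeros((4,2))+x[:2],np.full(4,.134)]+np.c_[b,np.zeros(4)]@R.T)-u).ravel()
    s=least_squares(g,[.4,0,90]);print(n,np.round(s.x,4),np.round(s.fun,2))
E
```

```text
cell0 [ 0.6554 -0.0912  0.0538  1.997 ]
[-0.33 -1.17  0.4  -2.01 -0.    1.07 -0.26  1.43 -0.09 -0.97  0.06  0.87
 -0.19 -0.42  0.25  0.6 ]
L [ 0.4242  0.2191 78.5578] [-0.06 -0.32 -0.17  0.16  0.54  0.1  -0.32  0.06]
R [  0.4308  -0.2208 104.72  ] [-0.18 -0.28 -0.22 -0.19  0.66  0.25 -0.26  0.21]
```

```bash
python3 - <<'E'
from h import *
T=dict(np.load("top0.npz"));S=dict(np.load("side0.npz"))
tp=lambda a:(np.array(a,float)+.5)/4.4-.5+[155,130]
sp=lambda a:(np.array(a,float)+.5)/3.8-.5+[195,110]
L=213+38.5;r=-38.5
tm=np.array([[-28.5,L,105],[-28.5,r,105],[-19,171,134],[-19,113,134],[-19,100,134],[-19,42,134],[28.5,L,105],[28.5,r,105]])/1e3
tu=tp([[177,238],[579,236],[288,248],[368,248],[391,247],[470,245],[180,173],[576,171]])
sm=np.array([[-28.5,L,105],[-28.5,r,105],[28.5,L,105],[28.5,r,105]])/1e3; su=sp([[182,179],[303,334],[219,139],[345,293]])
def f(x,full=False):
    R=Rcell(x[3]);a=proj(T,x[:3]+tm@R.T)-tu;b=proj(S,x[:3]+sm@R.T)-su
    return np.r_[a.ravel(),b.ravel()]
r=least_squares(f,[.52,-.1,.05,0],loss="soft_l1");print("cell0",np.round(r.x,4));print(np.round(f(r.x),2))
R=Rcell(r.x[3])
for k in(0,3): print(k,np.round(r.x[:3]+R@[0,.071*k,0],4),"mouth",np.round(r.x[:3]+R@[0,.071*k,.105],4))
E
```

```text
cell0 [ 0.6512 -0.0919  0.0532  1.8473]
[-0.19 -0.02  0.53 -0.63 -0.29 -0.03  0.47 -0.25 -0.52 -0.08  0.41  0.16
 -2.45 -0.91  2.36 -1.46 -0.85 -0.6  -0.98  1.39 -0.94 -0.04 -0.77  1.12]
0 [ 0.6512 -0.0919  0.0532] mouth [ 0.5838 -0.0941  0.1336]
3 [0.6444 0.121  0.0532] mouth [0.5769 0.1188 0.1336]
```

```bash
python3 - <<'E'
from h import *
import cv2
T=dict(np.load("top0.npz"));S=dict(np.load("side0.npz"))
tp=lambda a:(np.array(a,float)+.5)/4.4-.5+[155,130]
sp=lambda a:(np.array(a,float)+.5)/3.8-.5+[195,110]
L=213+38.5;r=-38.5
tm=np.array([[-28.5,L,105],[-28.5,r,105],[-19,171,134],[-19,113,134],[-19,100,134],[-19,42,134]])/1e3
tu=tp([[177,238],[579,236],[288,248],[368,248],[391,247],[470,245]])
sm=np.array([[-28.5,L,105],[-28.5,r,105],[28.5,L,105]])/1e3; su=sp([[182,179],[303,334],[219,139]])
def f(x,full=False):
    R=Rcell(x[3]);a=proj(T,x[:3]+tm@R.T)-tu;b=proj(S,x[:3]+sm@R.T)-su
    return np.r_[a.ravel(),b.ravel()]
r=least_squares(f,[.52,-.1,.05,0],loss="soft_l1");print("cell0",np.round(r.x,4));print(np.round(f(r.x),2))
R=Rcell(r.x[3])
ims=[]
for c,(x0,y0,w,h) in((T,(188,140,106,52)),(S,(235,140,75,60))):
    k=7.5
    im=cv2.resize(c["color"][y0:y0+h,x0:x0+w,::-1],None,fx=k,fy=k,interpolation=cv2.INTER_CUBIC).copy()
    def line(P,col):
        q=proj(c,r.x[:3]+np.array(P)/1e3@R.T); q=(q-[x0,y0]+.5)*k-.5
        cv2.polylines(im,[np.int32(q)],True,col,1)
    for i in range(4):
        y=71*i; line([[-22.5,y-32.5,105],[22.5,y-32.5,105],[22.5,y+32.5,105],[-22.5,y+32.5,105]],(0,0,255))
        if i in(1,2):line([[-19,y-29,134],[19,y-29,134],[19,y+29,134],[-19,y+29,134]],(255,0,0))
    line([[-28.5,-38.5,105],[28.5,-38.5,105],[28.5,251.5,105],[-28.5,251.5,105]],(255,255,0))
    ims.append(im)
cv2.imwrite("pics/ov1.png",ims[0]);cv2.imwrite("pics/ov2.png",ims[1])
E
```

```text
cell0 [ 0.6513 -0.0923  0.0526  1.6241]
[-0.16 -0.32  0.51 -0.57 -0.28 -0.24  0.46 -0.38 -0.53 -0.19  0.39  0.12
 -0.62 -0.54 -1.01  1.52 -0.69  0.05]
```

View pics/ov1.png

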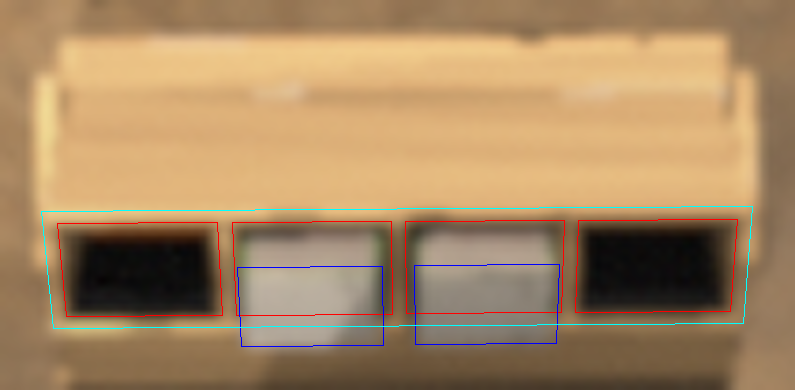

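View pics/ov2.png

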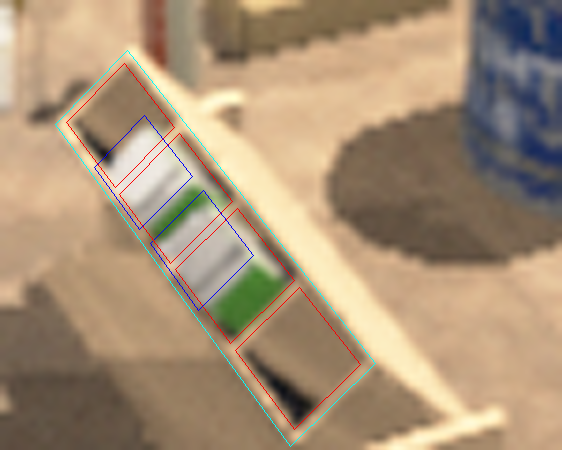

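Model overlay matches the mouths and packet tops within about a pixel. cell_0 is at (0.651, -0.092, 0.053) with yaw 1.6°. Next I plan the pick of the right spare.

```bash
cat >> h.py <<'E'
C0=np.array([.6513,-.0923,.0526]);RC=Rcell(1.7)
RT=RC@np.array([[0,1,0],[1,0,0],[0,0,-1.]])  # tool x=cell y, tool y=cell x, tool z=-cell z
def cellpt(k,z,x=0,y=0): return C0+RC@[x,.071*k+y,z]
def down(yaw): return (Ro.from_euler("z",yaw,degrees=True)*Ro.from_euler("x",180,degrees=True)).as_matrix()
def now():
    from workcell import status
    s=status.get_state(); return np.array(s["position"]),Ro.from_euler("xyz",s["orientation"],degrees=True).as_matrix(),s
def show(rows,claw): print("["+", ".join(", ".join(f"{v+0:.3g}" for v in r)+f", {claw}" for r in rows)+"]")
E
python3 - <<'E'
from h import *
p,R,s=now()
show(plan(np.array([.4308,-.2208,.2]),down(104.7),12,p,R),85)
E
```

```text
[0.545, -0.28, 0.052, 0, 0, -0.879, 85, 0.576, -0.211, 0.052, 0, 0, -0.879, 85, 0.597, -0.139, 0.051, 0, 0, -0.879, 85, 0.61, -0.065, 0.052, 0, 0, -0.879, 85, 0.613, 0.01, 0.052, 0, 0, -0.879, 85, 0.607, 0.085, 0.052, 0, 0, -0.879, 85, 0.592, 0.158, 0.052, 0, 0, -0.879, 85, 0.568, 0.231, 0.051, 0, 0, -0.879, 85, 0.536, 0.298, 0.052, 0, 0, -0.879, 85, 0.496, 0.361, 0.052, 0, 0, -0.879, 85, 0.447, 0.419, 0.052, 0, 0, -0.879, 85, 0.393, 0.471, 0.052, 0, 0, -0.879, 85]
```

drive_tool --moves '[0.545, -0.28, 0.05, 0, 0, -0.88, 85, 0.575, -0.21, 0.05, 0, 0, -0.88, 85, 0.6, -0.14, 0.05, 0, 0, -0.88, 85, 0.61, -0.065, 0.05, 0, 0, -0.88, 85, 0.61, 0.01, 0.05, 0, 0, -0.88, 85, 0.61, 0.085, 0.05, 0, 0, -0.88, 85, 0.59, 0.16, 0.05, 0, 0, -0.88, 85, 0.57, 0.23, 0.05, 0, 0, -0.88, 85, 0.535, 0.3, 0.05, 0, 0, -0.88, 85, 0.495, 0.36, 0.05, 0, 0, -0.88, 85, 0.445, 0.42, 0.05, 0, 0, -0.88, 85, 0.395, 0.47, 0.05, 0, 0, -0.88, 85]' --force 40

```text
t: 1.6
position: [0.4312, -0.22, 0.201]
orientation: [-180.0, -0.0, 105.0]
ft_force: [0.8, -1.1, 0.1]
gripper_width: 0.0848
gripper_force: 0.0
```

```bash
python3 - <<'E'
from h import *
p,R,s=now();print(s["t"],p,s["orientation"],s["q"])
show(plan(np.array([.4308,-.2208,.092]),down(104.7),4,p,R),85)
E
```

```text
1.6 [ 0.43122697 -0.21999597  0.20097021] [-1.79979019e+02 -2.21990781e-02  1.05042532e+02] [-3.66834054e+01  1.17909917e+01 -1.20501712e+01  6.61892608e+01
 -2.72065662e-03  3.82740589e+01]
[-0.004, -0.003, 0.545, -0.001, -0.001, 0.011, 85, -0.003, -0.003, 0.545, -0.001, -0.001, 0.011, 85, -0.003, -0.003, 0.545, -0.001, -0.001, 0.011, 85, -0.004, -0.003, 0.544, -0.001, -0.001, 0.011, 85]
```

drive_tool --moves '[-0.004, -0.003, 0.545, 0, 0, 0.01, 85, -0.004, -0.003, 0.545, 0, 0, 0.01, 85, -0.004, -0.003, 0.545, 0, 0, 0.01, 85, -0.004, -0.003, 0.545, 0, 0, 0.01, 85, 0, 0, 0, 0, 0, 0, 20, 0, 0, 0, 0, 0, 0, 20, 0, 0, 0, 0, 0, 0, 20, 0, 0, 0, 0, 0, 0, 20, 0, 0, 0, 0, 0, 0, 20, 0, 0, 0, 0, 0, 0, 20]' --force 40

```text
t: 2.85
position: [0.4311, -0.2223, 0.0935]
orientation: [179.9, 0.1, 104.5]
ft_force: [0.8, 0.7, 6.4]
gripper_width: 0.0378
gripper_force: 40.4
```

```bash
python3 - <<'E'
from h import *
p,R,s=now();print(s["t"],p,s["orientation"],s["gripper_width"],s["gripper_force"])
show(plan(np.array([.4308,-.2208,.25]),down(104.7),4,p,R),20)
# tool 92 mm above foot. pre-insert: foot 25 mm outside mouth
P1=np.array([.4308,-.2208,.25]);t=cellpt(0,.105+.025+.092);print(P1,t,np.degrees(np.linalg.norm(Ro.from_matrix(down(104.7).T@RT).as_rotvec())))
show(plan(t,RT,10,P1,down(104.7)),20)
E
```

```text
2.85 [ 0.43114543 -0.22225637  0.09345215] [1.79902322e+02 9.40453000e-02 1.04495808e+02] 0.03776164125233526 40.44311821460724
[0.006, 0.001, -0.783, 0.003, 0.003, -0.006, 20, 0.007, 0.002, -0.782, 0.003, 0.003, -0.006, 20, 0.007, 0, -0.783, 0.003, 0.003, -0.006, 20, 0.007, 0.001, -0.783, 0.003, 0.003, -0.006, 20]
[ 0.4308 -0.2208  0.25  ] [ 0.50866396 -0.09653334  0.22266187] 41.9770626254435
[0.201, 0.214, 0.055, -0.498, -0.057, 0.156, 20, 0.206, 0.205, 0.067, -0.498, -0.057, 0.156, 20, 0.211, 0.195, 0.08, -0.498, -0.057, 0.156, 20, 0.215, 0.185, 0.092, -0.498, -0.057, 0.156, 20, 0.221, 0.173, 0.102, -0.498, -0.057, 0.156, 20, 0.225, 0.161, 0.112, -0.498, -0.057, 0.156, 20, 0.229, 0.148, 0.121, -0.498, -0.057, 0.156, 20, 0.233, 0.134, 0.128, -0.498, -0.057, 0.156, 20, 0.237, 0.12, 0.136, -0.498, -0.057, 0.156, 20, 0.241, 0.105, 0.142, -0.498, -0.057, 0.156, 20]
```

```bash
python3 - <<'E'
from h import *
p,R,s=now()
P1=p+[0,0,.18];t=cellpt(0,.105+.045+.0935)
show(plan(P1,R,4,p,R),20)
show(plan(t,RT,8,P1,R),20)
E
```

```text
[-0.001, 0.002, -0.9, 0, 0, 0, 20, -0.002, 0.001, -0.9, 0, 0, 0, 20, -0.001, 0.002, -0.9, 0, 0, 0, 20, -0.002, 0.001, -0.9, 0, 0, 0, 20]
[0.264, 0.232, 0.086, -0.621, -0.069, 0.192, 20, 0.27, 0.218, 0.103, -0.621, -0.069, 0.192, 20, 0.277, 0.2, 0.118, -0.621, -0.069, 0.192, 20, 0.284, 0.182, 0.132, -0.621, -0.069, 0.192, 20, 0.289, 0.162, 0.144, -0.621, -0.069, 0.192, 20, 0.295, 0.141, 0.154, -0.621, -0.069, 0.192, 20, 0.3, 0.12, 0.163, -0.621, -0.069, 0.192, 20, 0.305, 0.097, 0.17, -0.621, -0.069, 0.192, 20]
```

drive_tool --moves '[0, 0, -0.9, 0, 0, 0, 20, 0, 0, -0.9, 0, 0, 0, 20, 0, 0, -0.9, 0, 0, 0, 20, 0, 0, -0.9, 0, 0, 0, 20, 0.265, 0.23, 0.085, -0.62, -0.07, 0.19, 20, 0.27, 0.22, 0.105, -0.62, -0.07, 0.19, 20, 0.275, 0.2, 0.12, -0.62, -0.07, 0.19, 20, 0.285, 0.18, 0.13, -0.62, -0.07, 0.19, 20, 0.29, 0.16, 0.145, -0.62, -0.07, 0.19, 20, 0.295, 0.14, 0.155, -0.62, -0.07, 0.19, 20, 0.3, 0.12, 0.165, -0.62, -0.07, 0.19, 20, 0.305, 0.095, 0.17, -0.62, -0.07, 0.19, 20]' --force 40

```text
t: 4.35
position: [0.4936, -0.096, 0.238]
orientation: [140.0, 0.1, 91.7]
ft_force: [1.0, -0.4, -1.5]
gripper_width: 0.0382
gripper_force: 41.0
```

drive_tool --moves '[0, 0, 0, 0, 0, 0, 20, 0, 0, 0, 0, 0, 0, 20]'

```text
t: 4.6
position: [0.4939, -0.097, 0.2383]
orientation: [140.2, 0.1, 91.8]
ft_force: [0.1, -0.0, -1.4]
gripper_width: 0.0378
gripper_force: 41.0
```

```bash
cat > ov.py <<'E'
from h import *
import cv2,sys
from workcell import imaging
def snap(name,k,foot_off,pack=True):
    """both views in one picture, cell-k mouth (red) and held packet predicted (blue)"""
    p,R,s=now();print(s["t"],p,s["orientation"],s["gripper_width"],s["ft_force"],"cellframe",np.round(RC.T@(p-C0)*1e3-[0,71*k,0],1), "rot err",np.round(np.degrees(Ro.from_matrix(RT.T@R).as_rotvec()),2))
    ims=[]
    for n in("top","side"):
        c=imaging.capture(n); q0=proj(c,cellpt(k,.15)[None])[0]; w,h=100,72; x0,y0=int(q0[0]-w/2),int(q0[1]-h/2); f=5.5 if n=="side" else 5.5
        im=cv2.resize(c["color"][y0:y0+h,x0:x0+w,::-1],None,fx=4,fy=4,interpolation=cv2.INTER_CUBIC).copy()
        def line(P,col):
            q=(proj(c,np.array(P))-[x0,y0]+.5)*4-.5; cv2.polylines(im,[np.int32(q)],True,col,1)
        sq=lambda a,b:[(-a,-b),(a,-b),(a,b),(-a,b)]
        line([cellpt(k,.105,x,y) for x,y in sq(.0225,.0325)],(0,0,255))
        if pack:
            for z in(foot_off,foot_off-.128): line([p+R@[y,x,z] for x,y in sq(.019,.029)],(255,0,0))
        ims.append(im)
    cv2.imwrite(f"pics/{name}.png",np.hstack(ims))
E
python3 -c "
from ov import *
snap('pre0',0,.0935)"
```

```text
4.6 [ 0.49391476 -0.09704111  0.23830255] [1.40192975e+02 1.31703191e-01 9.18136392e+01] 0.03784133163364104 [ 0.05526844 -0.03013018 -1.44476723] cellframe [-1.300e+00 -1.000e-01  2.435e+02] rot err [ 0.19 -0.03 -0.17]
```

View pics/pre0.png

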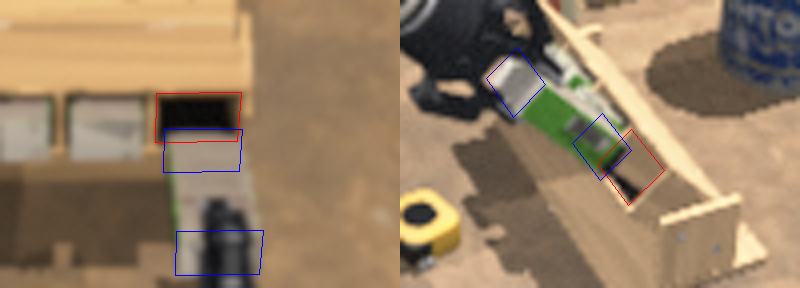

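Picture: the packet's foot lies just outside cell 0's mouth, at (163–242, 130) top and (600,145) side, and matches the predicted box. Insert.

drive_tool --moves '[0, 0.026, 0.4, -0.02, 0, 0.02, 20, 0, 0, 0.4, 0, 0, 0, 20, 0, 0, 0.3, 0, 0, 0, 20, 0, 0, 0.3, 0, 0, 0, 20]'

```text
t: 5.2
position: [0.5406, -0.0959, 0.1845]
orientation: [140.0, -0.0, 91.7]
ft_force: [0.1, 0.4, -1.3]
gripper_width: 0.0381
gripper_force: 41.0
```

drive_tool --moves '[0, 0, 0.3, 0, 0, 0, 20, 0, 0, 0.3, 0, 0, 0, 20]'

```text
t: 5.45
position: [0.5599, -0.0953, 0.1616]
orientation: [140.0, -0.0, 91.7]
ft_force: [-0.3, -0.8, -1.8]
gripper_width: 0.0382
gripper_force: 41.0
```

```bash
cat >> ov.py <<'E'
def rep(k):
    p,R,s=now();print(s["t"],"w",s["gripper_width"],"F cell",np.round(RC.T@s["ft_force"],1),"cellframe",np.round(RC.T@(p-C0)*1e3-[0,71*k,0],1), "rot err",np.round(np.degrees(Ro.from_matrix(RT.T@R).as_rotvec()),2))
E
python3 -c "
from ov import *
rep(0)"
```

```text
5.45 w 0.03824717667042572 F cell [-1.3 -0.8 -1.2] cellframe [ -0.   -0.3 142.3] rot err [ 0.02 -0.02  0.04]
```

drive_tool --moves '[0, 0, 0.14, 0, 0, 0, 20, 0, 0, 0.14, 0, 0, 0, 20, 0, 0, 0.14, 0, 0, 0, 20, 0, 0, 0.14, 0, 0, 0, 20]'

```text
t: 5.95
position: [0.5773, -0.0942, 0.1404]
orientation: [140.0, -0.0, 91.7]
ft_force: [-2.8, -0.4, 3.3]
gripper_width: 0.0381
gripper_force: 41.5
```

```bash
python3 -c "
from ov import *
rep(0)"
```

```text
5.95 w 0.038095039576081 F cell [-0.  -0.3  4.3] cellframe [ -0.3   0.3 114.8] rot err [-0.05 -0.02  0.04]
```

drive_tool --moves '[0, 0, 0, 0, 0, 0, 60, 0, 0, 0, 0, 0, 0, 60, 0, 0, -0.4, 0, 0, 0, 60, 0, 0, -0.5, 0, 0, 0, 60, 0, 0, -0.6, 0, 0, 0, 60, 0, 0, 0, 0, 0, 0, 0, 0, 0, 0, 0, 0, 0, 0, 0, 0, 0, 0, 0, 0, 0, 0, 0, 0, 0, 0, 0, 0, 0, 0, 0, 0, 0, 0, 0]'

```text
t: 7.2
position: [0.5287, -0.0953, 0.1973]
orientation: [140.0, -0.1, 91.7]
ft_force: [-0.2, -0.3, 0.1]
gripper_width: 0.0001
gripper_force: 0.0
```

```bash
python3 -c "
from ov import *
rep(0)"
```

```text
7.2 w 8.308642937003442e-05 F cell [-0.1 -0.3  0.2] cellframe [ -0.9   0.6 189.6] rot err [0.02 0.03 0.06]
```

drive_tool --moves '[0, 0.01, 0.5, 0, 0, 0, 0, 0, 0, 0.2, 0, 0, 0, 0, 0, 0, 0.15, 0, 0, 0, 0, 0, 0, 0.15, 0, 0, 0, 0]'

```text
t: 7.7
position: [0.5616, -0.0945, 0.1599]
orientation: [140.0, -0.0, 91.7]
ft_force: [-2.0, 0.3, 4.1]
gripper_width: -0.0001
gripper_force: 2.4
```

```bash
python3 -c "
from ov import *
rep(0)"
```

```text
7.7 w -9.726874527289786e-05 F cell [1.1 0.4 4.4] cellframe [  0.2   0.5 139.9] rot err [-0.05  0.    0.04]
```

drive_tool --moves '[0, 0, 0.06, 0, 0, 0, 0, 0, 0, 0.04, 0, 0, 0, 0, 0, 0, 0.02, 0, 0, 0, 0]'

```text
t: 8.07
position: [0.5651, -0.0944, 0.1553]
orientation: [140.0, -0.0, 91.7]
ft_force: [-1.4, 1.9, 3.1]
gripper_width: 0.0001
gripper_force: 1.8
```

```bash
python3 -c "
from ov import *
rep(0)"
```

```text
8.075 w 0.00011947421080010146 F cell [0.9 1.9 3.3] cellframe [ -0.    0.5 134.1] rot err [-0.03 -0.    0.05]
```

drive_tool --moves '[0, 0, 0.03, 0, 0, 0, 0, 0, 0, 0.03, 0, 0, 0, 0]'

```text
t: 8.32
position: [0.5671, -0.0943, 0.1529]
orientation: [140.0, -0.0, 91.7]
ft_force: [-2.6, 0.8, 2.7]
gripper_width: 0.0002
gripper_force: 1.9
```

drive_tool --moves '[0, 0, 0.03, 0, 0, 0, 0]'

```text
t: 8.45
position: [0.5684, -0.0943, 0.1523]
orientation: [139.9, -0.0, 91.7]
ft_force: [-23.6, 0.7, 31.9]
gripper_width: 0.0
gripper_force: 19.7
```

```bash
python3 -c "
from ov import *
rep(0)"
```

```text
8.45 w 1.7577326161790245e-05 F cell [ 2.5  1.4 39.6] cellframe [  0.5   0.4 129.7] rot err [-0.09 -0.01  0.03]
```

drive_tool --moves '[0, 0, -0.2, 0, 0, 0, 0, 0, 0, -0.6, 0, 0, 0, 0, 0, 0, -0.8, 0, 0, 0, 0, 0, 0, -0.6, 0, 0, 0, 0]'

```text
t: 8.95
position: [0.4963, -0.0962, 0.237]
orientation: [140.0, -0.0, 91.7]
ft_force: [0.2, 0.3, 0.3]
gripper_width: -0.0001
gripper_force: 0.0
```

```bash
python3 - <<'E'
from ov import *
rep(0)
p,R,s=now()
show(plan(np.array([.4242,.2191,.21]),down(78.56),11,p,R),85)
E
```

```text
8.95 w -0.00012492298000487726 F cell [0.4 0.3 0.1] cellframe [ -0.3   0.7 241. ] rot err [-0.03 -0.01  0.04]
[0.577, -0.119, -0.036, 0.453, -0.052, 0.143, 85, 0.574, -0.133, -0.032, 0.453, -0.052, 0.143, 85, 0.571, -0.146, -0.027, 0.453, -0.052, 0.143, 85, 0.568, -0.16, -0.022, 0.453, -0.052, 0.143, 85, 0.564, -0.171, -0.015, 0.453, -0.052, 0.143, 85, 0.561, -0.184, -0.008, 0.453, -0.052, 0.143, 85, 0.557, -0.195, -0.001, 0.453, -0.052, 0.143, 85, 0.553, -0.206, 0.009, 0.453, -0.052, 0.143, 85, 0.549, -0.216, 0.017, 0.453, -0.052, 0.143, 85, 0.544, -0.225, 0.028, 0.453, -0.052, 0.143, 85, 0.541, -0.235, 0.038, 0.453, -0.052, 0.143, 85]
```

drive_tool --moves '[0.575, -0.12, -0.035, 0.453, -0.052, 0.143, 85, 0.575, -0.135, -0.03, 0.453, -0.052, 0.143, 85, 0.57, -0.145, -0.025, 0.453, -0.052, 0.143, 85, 0.57, -0.16, -0.02, 0.453, -0.052, 0.143, 85, 0.565, -0.17, -0.015, 0.453, -0.052, 0.143, 85, 0.56, -0.185, -0.01, 0.453, -0.052, 0.143, 85, 0.555, -0.195, 0, 0.453, -0.052, 0.143, 85, 0.555, -0.205, 0.01, 0.453, -0.052, 0.143, 85, 0.55, -0.215, 0.015, 0.453, -0.052, 0.143, 85, 0.545, -0.225, 0.03, 0.453, -0.052, 0.143, 85, 0.54, -0.235, 0.04, 0.453, -0.052, 0.143, 85, 0, 0, 0, 0, 0, 0, 85]'

```text
t: 10.45
position: [0.4254, 0.2201, 0.208]
orientation: [-179.9, 0.0, 78.6]
ft_force: [-1.1, -0.3, -0.3]
gripper_width: 0.0848
gripper_force: 0.0
```

```bash
python3 - <<'E'
from ov import *
p,R,s=now();print(p,s["orientation"],s["gripper_width"],s["q"])
show(plan(np.array([.4242,.2191,.0925]),down(78.56),4,p,R),85)
E
```

```text
[0.42541171 0.2200963  0.20797383] [-1.79858850e+02  4.77245333e-03  7.86378379e+01] 0.08483527039926746 [ 1.75566356e+01  1.11721726e+01 -1.17520893e+01  6.72015954e+01
  6.40784935e-02  1.18918733e+02]
[-0.006, -0.004, 0.577, -0.004, 0, 0.002, 85, -0.006, -0.003, 0.578, -0.004, 0, 0.002, 85, -0.006, -0.005, 0.577, -0.004, 0, 0.002, 85, -0.006, -0.004, 0.578, -0.004, 0, 0.002, 85]
```

drive_tool --moves '[-0.006, -0.004, 0.575, -0.004, 0, 0, 85, -0.006, -0.004, 0.575, -0.004, 0, 0, 85, -0.006, -0.004, 0.575, -0.004, 0, 0, 85, -0.006, -0.004, 0.575, -0.004, 0, 0, 85, 0, 0, 0, 0, 0, 0, 20, 0, 0, 0, 0, 0, 0, 20, 0, 0, 0, 0, 0, 0, 20, 0, 0, 0, 0, 0, 0, 20, 0, 0, 0, 0, 0, 0, 20, 0, 0, 0, 0, 0, 0, 20]' --force 40

```text
t: 11.7
position: [0.4253, 0.2182, 0.0949]
orientation: [179.8, -0.1, 78.5]
ft_force: [-0.8, -1.7, 9.7]
gripper_width: 0.0378
gripper_force: 40.2
```

```bash
python3 - <<'E'
from ov import *
p,R,s=now();print(p,s["orientation"],s["gripper_width"])
P1=p+[0,0,.18];t=cellpt(3,.105+.045+.0935)
show(plan(P1,R,4,p,R),20)
show(plan(t,RT,8,P1,R),20)
E
```

```text
[0.4253189  0.21818888 0.09493366] [ 1.79771347e+02 -8.75556940e-02  7.85483364e+01] 0.037784223658145544
[0.001, 0.004, -0.9, 0, 0, 0, 20, 0.002, 0.003, -0.9, 0, 0, 0, 20, 0.001, 0.004, -0.9, 0, 0, 0, 20, 0.002, 0.003, -0.9, 0, 0, 0, 20]
[-0.219, 0.205, 0.09, -0.618, 0.071, -0.197, 20, -0.226, 0.191, 0.105, -0.618, 0.071, -0.197, 20, -0.232, 0.175, 0.118, -0.618, 0.071, -0.197, 20, -0.237, 0.157, 0.131, -0.618, 0.071, -0.197, 20, -0.243, 0.14, 0.141, -0.618, 0.071, -0.197, 20, -0.248, 0.12, 0.149, -0.618, 0.071, -0.197, 20, -0.253, 0.1, 0.157, -0.618, 0.071, -0.197, 20, -0.257, 0.079, 0.161, -0.618, 0.071, -0.197, 20]
```

drive_tool --moves '[0, 0, -0.9, 0, 0, 0, 20, 0, 0, -0.9, 0, 0, 0, 20, 0, 0, -0.9, 0, 0, 0, 20, 0, 0, -0.9, 0, 0, 0, 20, -0.22, 0.205, 0.09, -0.618, 0.07, -0.197, 20, -0.225, 0.19, 0.105, -0.618, 0.07, -0.197, 20, -0.23, 0.175, 0.12, -0.618, 0.07, -0.197, 20, -0.235, 0.155, 0.13, -0.618, 0.07, -0.197, 20, -0.245, 0.14, 0.14, -0.618, 0.07, -0.197, 20, -0.25, 0.12, 0.15, -0.618, 0.07, -0.197, 20, -0.255, 0.1, 0.155, -0.618, 0.07, -0.197, 20, -0.255, 0.08, 0.16, -0.618, 0.07, -0.197, 20]' --force 40

```text
t: 13.2
position: [0.487, 0.1154, 0.2386]
orientation: [140.0, 0.1, 91.7]
ft_force: [2.0, -0.5, -0.6]
gripper_width: 0.038
gripper_force: 41.5
```

drive_tool --moves '[0, 0, 0, 0, 0, 0, 20, 0, 0, 0, 0, 0, 0, 20]'

```text
t: 13.45
position: [0.4873, 0.116, 0.2387]
orientation: [140.2, 0.0, 91.6]
ft_force: [-0.2, 0.4, -0.3]
gripper_width: 0.0376
gripper_force: 41.5
```

```bash
python3 -c "
from ov import *
rep(3); snap('pre3',3,.0945)"
```

```text
13.45 w 0.037612054412224295 F cell [-0.3  0.4 -0.2] cellframe [ -1.2   0.  243.9] rot err [ 0.21 -0.07  0.04]
13.45 [0.48731838 0.11595567 0.2386979 ] [1.40212228e+02 2.76517311e-02 9.16219180e+01] 0.037612054412224295 [-0.17440624  0.40300693 -0.33371774] cellframe [ -1.2   0.  243.9] rot err [ 0.21 -0.07  0.04]
```

View pics/pre3.png

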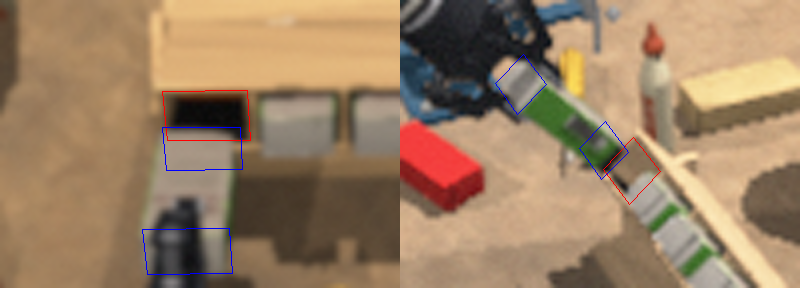

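Picture: the packet's foot lies outside cell 3's mouth, but looks a few pixels left of the prediction (left edge ≈155 against 163 in the top view). I'll measure that offset numerically.

```bash
python3 - <<'E'
from ov import *
p,R,s=now(); c=imaging.capture("top"); im=c["color"].astype(float)
for z in(.09,.075,.06,.045):
    ys=np.arange(-.046,.0461,.002)
    # samples over upper face line, tool x from -46 to 46mm (tool x = cell y, left +)
    q=proj(c,np.array([p+R@[y,.019,z] for y in ys])).astype(np.float32)
    v=cv2.remap(im.astype(np.float32),q[:,0][None],q[:,1][None],cv2.INTER_LINEAR)[0]
    print(z,[(int(1e3*y),)+tuple(int(a) for a in t) for y,t in zip(ys,v) if abs(y)>.016])
E
```

```text
0.09 [(-46, 115, 110, 96), (-44, 107, 98, 81), (-41, 106, 91, 68), (-39, 115, 94, 66), (-37, 112, 88, 62), (-35, 97, 76, 54), (-33, 72, 57, 42), (-31, 49, 41, 33), (-29, 33, 28, 26), (-27, 26, 24, 24), (-25, 26, 24, 23), (-23, 30, 28, 25), (-21, 41, 38, 34), (-19, 52, 48, 43), (-17, 63, 56, 51), (16, 103, 92, 83), (18, 104, 93, 83), (20, 105, 93, 83), (22, 112, 98, 86), (24, 119, 103, 88), (26, 126, 108, 90), (28, 131, 111, 90), (30, 133, 110, 87), (32, 132, 108, 81), (34, 136, 109, 80), (36, 140, 110, 81), (38, 144, 113, 82), (40, 146, 116, 84), (42, 150, 119, 85), (44, 155, 123, 88), (46, 160, 127, 91)]
0.075 [(-46, 118, 106, 91), (-44, 122, 103, 82), (-41, 128, 104, 77), (-39, 137, 109, 76), (-37, 133, 106, 73), (-35, 125, 98, 68), (-33, 113, 89, 62), (-31, 108, 86, 59), (-29, 104, 83, 58), (-27, 103, 84, 59), (-25, 111, 94, 72), (-23, 125, 109, 90), (-21, 140, 125, 108), (-19, 151, 134, 117), (-17, 155, 139, 122), (16, 164, 147, 130), (18, 165, 148, 130), (20, 165, 148, 130), (22, 165, 147, 130), (24, 164, 147, 129), (26, 158, 143, 123), (28, 151, 137, 113), (30, 143, 127, 99), (
[... 751 characters left out ...]
(42, 145, 116, 85), (44, 149, 119, 87), (46, 154, 124, 91)]
0.045 [(-46, 113, 90, 61), (-44, 113, 90, 61), (-41, 113, 90, 61), (-39, 113, 89, 61), (-37, 113, 88, 61), (-35, 113, 88, 61), (-33, 109, 86, 59), (-31, 102, 82, 57), (-29, 92, 77, 54), (-27, 98, 90, 66), (-25, 116, 111, 85), (-23, 142, 135, 109), (-21, 157, 146, 122), (-19, 163, 148, 128), (-17, 163, 146, 129), (16, 164, 147, 129), (18, 164, 147, 130), (20, 165, 148, 131), (22, 166, 148, 131), (24, 164, 148, 130), (26, 159, 146, 122), (28, 151, 141, 111), (30, 143, 133, 98), (32, 139, 124, 88), (34, 139, 118, 85), (36, 141, 114, 84), (38, 140, 113, 84), (40, 141, 113, 84), (42, 142, 114, 84), (44, 145, 118, 86), (46, 150, 122, 88)]
```

drive_tool --moves '[-0.05, 0.024, 0.4, -0.025, 0, 0, 20, 0, 0, 0.4, 0, 0, 0, 20, 0, 0, 0.3, 0, 0, 0, 20, 0, 0, 0.2, 0, 0, 0, 20]'

```text
t: 14.1
position: [0.5304, 0.1148, 0.1884]
orientation: [140.0, 0.0, 91.7]
ft_force: [0.5, -0.2, -2.2]
gripper_width: 0.0379
gripper_force: 41.5
```

drive_tool --moves '[0, 0, 0.2, 0, 0, 0, 20, 0, 0, 0.3, 0, 0, 0, 20]'

```text
t: 14.35
position: [0.5464, 0.1151, 0.1698]
orientation: [139.9, 0.0, 91.7]
ft_force: [0.2, -0.2, -1.7]
gripper_width: 0.0379
gripper_force: 41.5
```

```bash
python3 -c "
from ov import *
rep(3)"
```

```text
14.35 w 0.037851146817919484 F cell [-1.  -0.2 -1.4] cellframe [ -0.2  -2.6 153.2] rot err [-0.07 -0.05 -0.01]
```

drive_tool --moves '[0, 0, 0.2, 0, 0, 0, 20, 0, 0, 0.14, 0, 0, 0, 20, 0, 0, 0.14, 0, 0, 0, 20, 0, 0, 0.14, 0, 0, 0, 20, 0, 0, 0.14, 0, 0, 0, 20]'

```text
t: 14.98
position: [0.5705, 0.1156, 0.1403]
orientation: [140.0, 0.1, 91.7]
ft_force: [-4.4, -1.3, 2.6]
gripper_width: 0.0378
gripper_force: 42.2
```

```bash
python3 -c "
from ov import *
rep(3)"
```

```text
14.975 w 0.03778374090078418 F cell [-1.7 -1.1  4.8] cellframe [ -0.8  -2.8 115.2] rot err [-0.03 -0.07 -0.  ]
```

Same response as cell 0. Release, retreat, shut and centre, then press.

drive_tool --moves '[0, 0, 0, 0, 0, 0, 60, 0, 0, 0, 0, 0, 0, 60, 0, 0, -0.4, 0, 0, 0, 60, 0, 0, -0.5, 0, 0, 0, 60, 0, 0, -0.6, 0, 0, 0, 60, 0.05, 0.01, 0, 0, 0, 0, 0, 0, 0, 0, 0, 0, 0, 0, 0, 0, 0, 0, 0, 0, 0, 0, 0, 0, 0, 0, 0, 0, 0, 0, 0, 0, 0, 0, 0]'

```text
t: 16.23
position: [0.5224, 0.1167, 0.1978]
orientation: [140.0, 0.1, 91.7]
ft_force: [-0.5, -0.1, -0.6]
gripper_width: 0.0001
gripper_force: 0.0
```

drive_tool --moves '[0, 0.01, 0.5, 0, 0, 0, 0, 0, 0, 0.2, 0, 0, 0, 0, 0, 0, 0.15, 0, 0, 0, 0, 0, 0, 0.15, 0, 0, 0, 0, 0, 0, 0.08, 0, 0, 0, 0, 0, 0, 0.04, 0, 0, 0, 0]'

```text
t: 16.98
position: [0.5588, 0.1178, 0.1557]
orientation: [140.0, 0.1, 91.7]
ft_force: [-2.6, -0.3, 3.0]
gripper_width: -0.0003
gripper_force: 2.0
```

```bash
python3 -c "
from ov import *
rep(3)"
```

```text
16.975 w -0.0002974732199723101 F cell [-0.  -0.2  4. ] cellframe [  0.3  -0.3 134.4] rot err [-0.03 -0.06 -0.01]
```

drive_tool --moves '[0, 0, 0.03, 0, 0, 0, 0, 0, 0, 0.03, 0, 0, 0, 0]'

```text
t: 17.23
position: [0.5607, 0.1178, 0.1536]
orientation: [140.0, 0.1, 91.7]
ft_force: [-2.0, -0.7, 2.2]
gripper_width: 0.0001
gripper_force: 2.0
```

drive_tool --moves '[0, 0, 0.02, 0, 0, 0, 0]'

```text
t: 17.35
position: [0.5613, 0.1178, 0.1527]
orientation: [140.0, 0.1, 91.7]
ft_force: [-2.0, -0.6, 4.0]
gripper_width: -0.0001
gripper_force: 1.9
```

```bash
python3 -c "
from ov import *
rep(3)"
```

```text
17.35 w -0.00011762595166159294 F cell [ 1.  -0.5  4.3] cellframe [  0.2  -0.3 130.4] rot err [-0.02 -0.06 -0.  ]
```

drive_tool --moves '[0, 0, 0.02, 0, 0, 0, 0]'

```text
t: 17.48
position: [0.5621, 0.1179, 0.1523]
orientation: [139.9, 0.1, 91.7]
ft_force: [-20.0, -0.8, 24.4]
gripper_width: 0.0001
gripper_force: 15.8
```

Hard stop at the same depth as cell 0. Retreat and check.

drive_tool --moves '[0, 0, -0.2, 0, 0, 0, 0, 0, 0, -0.6, 0, 0, 0, 0, 0, 0, -0.8, 0, 0, 0, 0, 0, 0, -0.8, 0, 0, 0, 0, 0, 0, -0.8, 0, 0, 0, 0, 0, 0, -0.6, 0, 0, 0, 0, 0, 0, 0, 0, 0, 0, 0]'

```text
t: 18.35
position: [0.4395, 0.1146, 0.2994]
orientation: [139.8, 0.0, 91.7]
ft_force: [0.5, 0.0, -0.5]
gripper_width: -0.0
gripper_force: 0.0
```

```bash
python3 - <<'E'
from ov import *
rep(3); ims=[]
for n,(x0,y0) in(("top",(190,140)),("side",(230,130))):
    c=imaging.capture(n)
    ims.append(cv2.resize(c["color"][y0:y0+75,x0:x0+105,::-1],None,fx=3.8,fy=3.8,interpolation=cv2.INTER_CUBIC))
cv2.imwrite("pics/fin.png",np.hstack(ims))
E
```

```text
18.35 w -3.2662562457867045e-05 F cell [ 0.1 -0.  -0.7] cellframe [1.200e+00 1.000e-01 3.212e+02] rot err [-0.22 -0.04 -0.01]
```

View pics/fin.png

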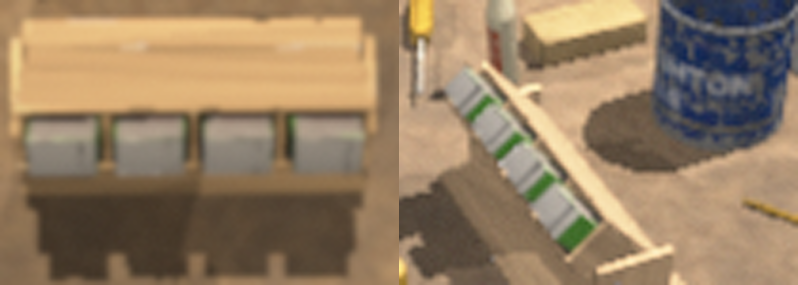

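The final picture shows four packets in line: lower edges all at v≈173 in the top view, and equal heights and shadows in the side view. Handing in.

```bash
python3 -c "
from workcell import workorder
print(workorder.hand_in())"
```

```text
the job is handed in; nothing more can be done
None
```

Both spare packets are in the empty cells (0 and 3), pressed in until each hit a hard stop. In the final picture they stand level with the other two packets, and the job was handed in at about 18 s on the robot's clock.

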